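# Put the eyepiece and objective case away in the drawer

### The job

Put the microscope's accessories away: take the eyepiece out of the microscope's leaning tube and stand it, barrel down, in the empty bay of the open drawer, and stand the objective case beside it in the same bay, right way up. Set them down gently, then slide the drawer fully shut so that both are still standing inside, and leave the other things on the bench where they are.

Things in the scene. Friction and masses are not known exactly. Their poses are not given: they have to be found in the camera images.
- eyepiece: Eyepiece, about 90 g: black head 40 mm dia x 34 mm on a metal barrel 28 mm dia x 28 mm. Origin: centre of the barrel's free end; +z along its axis to the eye lens. It starts loose in the microscope's tube, head resting on the rim, axis leaning 40 degrees from vertical to the microscope's front; it must be drawn out about 30 mm along its axis. Put away, it stands on the barrel's end.
- microscope: White microscope, fixed. Origin: at bench level, 10 mm in front of the centre of its 200 x 140 mm base; -x is its front (to the robot), z up. Tube 37 mm outside, 31 mm bore, leans 40 degrees to -x; centre of its rim at (-55, 0, 255) mm. Head block's top 215 mm up; stage 120 x 130 mm, 109 mm up. Nothing of it is higher than the eyepiece.
- case: Closed case for a spare objective lens, about 110 g: an upright plain cylinder 36 mm in diameter and 52 mm high, grey with a white lid, the same width all the way up. It stands on the bench among bottles. Origin at the centre of its underside, z up.
- cabinet: White cabinet, fixed: 220 mm deep (x), 260 wide (y), 115 high, z up. Origin: bench level, under the middle of its front face; the front looks to -x, to the robot. On top a fixed grey lamp unit, 150 x 190 mm, top 181 mm above the bench, its face 20 mm behind the cabinet's front.
- drawer (a joint): How far the cabinet's only drawer is pulled out, m: 0 is fully shut, 0.15 fully open; it starts partly open. It slides along the cabinet's x (to -x to open), takes about 2 N to move, and stays where it is left.
- bay (a point): Centre of the floor (22 mm above the bench) of the drawer's empty bay, which moves with the drawer; axes as the cabinet's. 95 mm long (x), 144 mm wide (y). Its walls rise 16 mm above its floor; on its -x side the 15 mm thick front panel rises 79 mm. Beyond its +y wall slide boxes rise 38 mm, behind it a carton 30 mm. Shut, there are 81 mm under the cabinet's top.
- handle (a point): Middle of the drawer's horizontal bar handle, 110 mm long along the cabinet's y, about 10 mm thick, 77 mm above the bench and 35 mm in front of the front panel's face; axes as the cabinet's. Pushing it to +x of the cabinet shuts the drawer.
- reagent: Bystander: white bottle, 52 mm in diameter, 140 mm high, upright. Origin at the centre of its underside.
- oil: Bystander: small brown dropper bottle, 28 mm in diameter, 75 mm high, upright. Origin at the centre of its underside.
- jar: Bystander: clear jar with a white lid, 54 mm in diameter, 65 mm high, upright. Origin at the centre of its underside.
- coverslips: Bystander: carton 65 x 65 x 30 mm lying on the bench. Origin at the centre of its underside.
- dishes: Bystander: stack of clear round dishes, 88 mm in diameter, 45 mm high. Origin at the centre of its underside.
Things that resemble listed ones, but are neither listed nor needed, are in the scene too. There is more than one size of the eyepiece; the job needs the smallest. What is shaped like the case but turquoise is not meant.

How it is judged:
On the way:
1. the eyepiece and the objective case both stand released in the bay of the drawer while it is still open (x of eyepiece in the frame of bay between -0.047 and 0.047 m and y of eyepiece in the frame of bay between -0.072 and 0.072 m and z of eyepiece in the frame of bay between -0.005 and 0.006 m and angle between each of eyepiece, case's own z axis and vertical below 0.2 rad and contact force between the fingers and eyepiece below 0.1 N and x of case in the frame of bay between -0.047 and 0.047 m and y of case in the frame of bay between -0.072 and 0.072 m and z of case in the frame of bay between -0.005 and 0.006 m and contact force between the fingers and case below 0.1 N and value of joint drawer above 0.05 m), for 0.2 s.
At the end, for the whole second after the job is handed in: Drawer less than 4 mm open; eyepiece (barrel down) and case (right way up) stand on the bay floor: origins within 47 mm (x) and 72 mm (y) of its centre and 6 mm of its floor, under 0.2 rad from upright, released, at rest (under 0.02 m/s). Bystanders within 30 mm of their start (x of eyepiece in the frame of bay between -0.047 and 0.047 m and y of eyepiece in the frame of bay between -0.072 and 0.072 m and z of eyepiece in the frame of bay between -0.005 and 0.006 m and angle between each of eyepiece, case's own z axis and vertical below 0.2 rad and contact force between the fingers and eyepiece below 0.1 N and x of case in the frame of bay between -0.047 and 0.047 m and y of case in the frame of bay between -0.072 and 0.072 m and z of case in the frame of bay between -0.005 and 0.006 m and contact force between the fingers and case below 0.1 N and value of joint drawer below 0.004 m and linear speed of each of eyepiece, case below 0.02 m/s); the robot touches nothing.
It fails at once if a bystander is moved more than 30 mm (distance of any of reagent, oil, jar, coverslips, dishes from where it was at the start of the episode above 0.03 m).
It fails at once if the eyepiece or the case is dropped or slammed against the drawer or cabinet (more than 40 N) (contact force between any of eyepiece, case and cabinet above 40 N).
It also fails if it takes over 69 s, if anything falls off the work surface, if the arm or the gripper's body presses on something with over 40 N, if the wrist force passes 120 N, or if a joint passes its speed limit or range.

### The arm

A 7-joint arm with a two-finger parallel gripper is mounted at the origin on the work surface. World frame = base frame: x ahead of the robot, y to its left, z up, the work surface at z = 0. Lengths are in m, angles in rad, forces in N, time in s.
With the tool pointing down it reaches from about 0.4 to 0.875 m from the base axis. Payload 4.4 kg.
Tool frame: the origin (TCP) lies on the centre line of the jaws, within the pads' length; the fingertips stand arm.tcp_to_tips ahead of it and the grasp point (between the pads) lies 11 mm behind it (arm.tcp_to_tips is the distance from the TCP to the fingertips, in m); z points along the fingers, y is the line along which they close (so a half turn about z gives the same grasp; the last joint's range is limited). The gripper opens to 85 mm and grips with 20 to 120 N. Pads are 22 mm wide; open, the fingers measure 114 mm over their backs; the gripper's body (76 mm by 85 mm) begins 54 mm behind the grasp point. The pads swing forward as they close: fully open they stand 13 mm farther back than shut.
Start: joints at [-1.378, 0.628, 0.038, 1.517, -0.027, 0.996, -0.02], TCP at [0.166, 0.628, 0.239] pointing down, gripper open.
Joint ranges: [-3.06, 3.06], [-0.37, 2.12], [-1.25, 1.32], [0.18, 2.47], [-1.1, 4.24], [0.23, 1.98], [-2.94, 2.94]. Speed limits (rad/s): [2.57, 2.57, 3.14, 3.14, 3.14, 3.14, 3.14].

### API

Orientations are given as a rotation vector (axis times angle).
In Python, from rig import monitor, vision, finish_job, arm gives the robot as it stands.
- The arm moves only by the tool jog_arm, never from a script. Its argument "moves" is a list of rows, each a list of 2 entries, a list of its own where there are three numbers: the shift along the tool's x, y, z in m, then the turn about the tool's z in rad. A call has exactly 10 rows; each row is the pose to reach, as a shift and turn from the pose commanded when the call began, along the tool's axes at that moment; what a row does not reach only later rows make up. A row lasts 1/8 s, in which the tool goes at most 62.5 mm and 10.7 degrees, less where a joint would pass 70% of its speed; a pose out of reach is approached as far as the arm can. A call with a gripper value outside its range is refused whole. "claw" is the finger opening in m, from 0 to 0.0854, set as the call begins (left out, the last holds). The fingers move at their own pace and stop on an object; "squeeze" is the grip in N (left out, the last holds). Time passes only in rows, so rows that repeat a pose let the fingers close, or fill a call up. It gives the time, the measured TCP pose, the force, the opening and the grip force at its end, in the units of the state.
- monitor.state(): the state, without advancing time (a new reading comes with each control period).
- vision.camera(name): name is "side" or "top" or "wrist"; returns (picture, depth): 400x640x3 uint8, blue, green, red; 400x640 float32, m along the optical axis (not along the pixel's ray), 0 where there is no reading.
- vision.camera_model(name): a dict with "mtx" (3x3 intrinsics, pixels), "view" (4x4, takes a point from world to camera coordinates). Camera axes: x right, y up, looking along -z (the intrinsics and any distortion apply to the point x, -y, -z); pixel columns grow to the right and rows downward; lengths in m; the calibration is good to about 2 mm. A picture is of the moment at which its call begins: read the wrist's pose just before it. camera_model takes no time and is no camera call; for the wrist camera it gives the pose at the moment of the call.
- finish_job(): hands the job in; it is judged then, once.
The state is a dict: "t": time; "q": joint angles; "qvel": joint speeds; "joint_efforts": joint torques, N m; "tcp_pos": TCP position; "orientation": TCP orientation; "contact_force": force on the tool from outside, world axes, zero at the start; "wrist_torque": the same for the moment, N m; "finger_gap": opening from 0.0 (shut) to 1.0 (fully open); "grasp_force": force on a finger pad.
Only numpy, scipy, OpenCV 4.12 (cv2) and the standard library are available. Lean on these libraries where they do the work, as an engineer would, in place of code of your own. Each camera call takes 0.05 s, during which the arm holds its last target. There are 200 camera calls.

## Working session

There is one attempt and no reset: what is moved stays moved. The work goes in short steps, Python scripts to look and compute and a tool call to move; the robot and the scene stay as the last step left them, time stands still between calls to the robot, and variables do not carry over. Pictures are saved under pics/ and viewed, at most 10 in all, crops included, and the job is handed in when it is done.

Besides the shell and the picture viewer there is one more tool, called after "Call:" by a JSON object that holds its "method" and its "body", one argument or row to a line. jog_arm: Moves the arm, as the interface text tells. Its arguments: {"type":"object","properties":{"moves":{"type":"array","items":{"type":"array"}},"claw":{"type":"number"},"squeeze":{"type":"number"}},"required":["moves"]}

```bash
mkdir -p pics; ls; cat > h.py <<'E'
import numpy as np, cv2
from rig import monitor, vision, arm
from scipy.spatial.transform import Rotation as R
def shot(n):
    m=vision.camera_model(n); im,d=vision.camera(n)
    np.savez(f'{n}.npz',im=im,d=d,K=m['mtx'],V=m['view']); return im,d,np.array(m['mtx']),np.array(m['view'])
def load(n):
    z=np.load(f'{n}.npz'); return z['im'],z['d'],z['K'],z['V']
def cloud(d,K,V):
    v,u=np.indices(d.shape); 
    c=np.stack([(u-K[0,2])/K[0,0]*d,-(v-K[1,2])/K[1,1]*d,-d],-1)
    T=np.linalg.inv(V); return c@T[:3,:3].T+T[:3,3]
def proj(p,K,V):
    c=V[:3,:3]@np.array(p)+V[:3,3]; return np.array([K[0,0]*c[0]/-c[2]+K[0,2],K[1,1]*-c[1]/-c[2]+K[1,2]])
def rayz(u,v,z,K,V):
    T=np.linalg.inv(V); r=T[:3,:3]@np.array([(u-K[0,2])/K[0,0],-(v-K[1,2])/K[1,1],-1]); o=T[:3,3]
    return o+r*(z-o[2])/r[2]
E
python3 - <<'E'
from h import *
for n in ('top','side'):
    im,d,K,V=shot(n); cv2.imwrite(f'pics/{n}0.png',im); print(n,K.round(1).tolist(),np.linalg.inv(V).round(3).tolist(),vision.camera_model(n).keys())
s=monitor.state(); print(s, arm.tcp_to_tips)
E
```

```text
pics
top [[407.1, 0.0, 321.5], [0.0, 407.1, 202.0], [0.0, 0.0, 1.0]] [[0.024, 0.994, -0.104, 0.454], [-1.0, 0.025, 0.008, -0.115], [0.01, 0.104, 0.995, 1.368], [0.0, 0.0, 0.0, 1.0]] dict_keys(['mtx', 'view'])
side [[373.9, 0.0, 328.7], [0.0, 373.9, 198.5], [0.0, 0.0, 1.0]] [[-0.774, 0.298, -0.559, 0.01], [-0.633, -0.387, 0.67, 0.557], [-0.017, 0.873, 0.488, 0.642], [0.0, 0.0, 0.0, 1.0]] dict_keys(['mtx', 'view'])
{'t': 0.1, 'q': array([-1.37781886,  0.62921993,  0.03847254,  1.51825367, -0.02701606,
        0.99630791, -0.01997937]), 'qvel': array([ 0.00051864, -0.00075819,  0.00082143, -0.00277191, -0.00053602,
        0.00110121, -0.00232086]), 'joint_efforts': array([ 4.03313607e-03, -5.64540982e+01,  1.23127129e+00, -1.93976766e+01,
        1.14195416e-02,  5.43685906e-03,  1.65970124e-05]), 'tcp_pos': array([0.16617759, 0.62784226, 0.23850797]), 'orientation': array([-4.05343722e-01, -3.11513232e+00,  2.60490735e-03]), 'contact_force': array([-0.40063798, -0.18055935,  0.10956209]), 'wrist_torque': array([-0.03640892, -0.0539282 ,  0.02846008]), 'grasp_force': 0.0, 'finger_gap': 1.000268717035826} 0.008
```

View pics/top0.png

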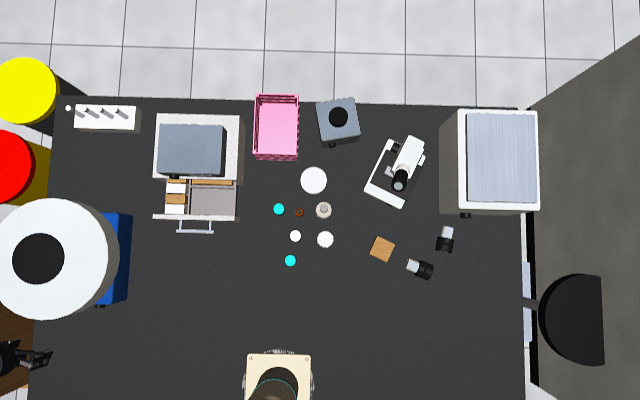

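View pics/side0.png

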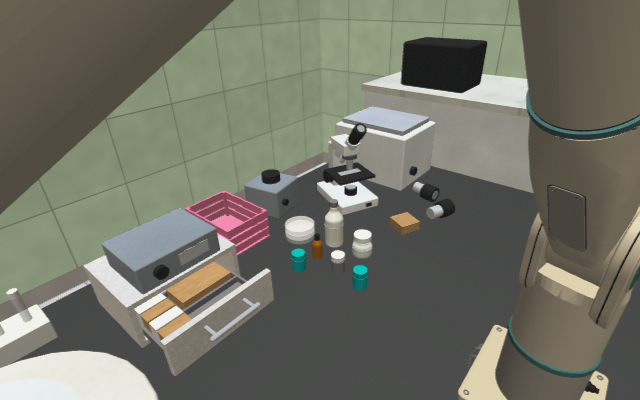

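Top view:
- **Cabinet:** the open drawer's bay is at about (213,200), and its handle is at (196,231).
- **Case candidates:** the white-lidded cylinder at (295,236) fits the description. The look-alikes at (278,209) and (290,260) are turquoise. The jar is at (325,239).
- **Eyepiece candidates:** the one in the tube is at (400,180). The ones lying at (445,237) and (420,268) are lookalikes on the bench, not in the tube.

Next I measure these from depth.

```bash
python3 - <<'E'
from h import *
im,d,K,V=load('top'); P=cloud(d,K,V)
def mean(mask,name):
    n,l,s,c=cv2.connectedComponentsWithStats(mask.astype(np.uint8))
    for i in range(1,n):
        if s[i,4]>15: q=P[l==i]; print(name,c[i].round(1),s[i,4],'med',np.median(q,0).round(4),'min',np.percentile(q,3,axis=0).round(3),'max',np.percentile(q,97,axis=0).round(3))
print('bench z',np.median(P[280:320,150:230,2]))
roi=np.zeros(d.shape,bool); roi[165:280,255:470]=1
mean(roi&(P[...,2]>0.02),'obj')
roi=np.zeros(d.shape,bool); roi[125:215,355:440]=1
mean(roi&(P[...,2]>0.262),'eyep')
# microscope base: low white
m=roi&(P[...,2]>0.01)&(P[...,2]<0.06)&(im.min(-1)>110)
pts=P[m][:,:2].astype(np.float32); print('base z',np.median(P[m][:,2]),cv2.minAreaRect(pts), len(pts))
# cabinet
roi=np.zeros(d.shape,bool); roi[100:245,140:255]=1
for lo,hi,nm in((.1,.13,'cabtop'),(.165,.2,'lamp'),(.066,.09,'handle')):
    m=roi&(P[...,2]>lo)&(P[...,2]<hi); 
    if nm=='handle': m[:220]=0
    r=cv2.minAreaRect(P[m][:,:2].astype(np.float32)); print(nm,np.median(P[m][:,2]),r,cv2.boxPoints(r).round(3).tolist())
for v in (180,185,190,195,200,205,210,213,216,219,222,226,230,232): print(v,P[v,215].round(3),P[v,196].round(3))
big=cv2.resize(im[130:290,260:460],None,fx=4,fy=3.75,interpolation=cv2.INTER_CUBIC); cv2.imwrite('pics/crop1.png',big)
E
```

```text
bench z 0.0017503519885795349
obj [392.7 183.1] 1794 med [ 0.6455 -0.3346  0.1099] min [ 0.593 -0.422  0.03 ] max [ 0.705 -0.278  0.287]
obj [454.8 189.8] 1514 med [ 0.629  -0.5209  0.1557] min [ 0.563 -0.578  0.029] max [ 0.707 -0.518  0.22 ]
obj [313.1 180.4] 573 med [ 0.664  -0.0963  0.0457] min [ 0.625 -0.135  0.039] max [ 0.702 -0.059  0.051]
obj [323.2 210.6] 229 med [ 0.5588 -0.13    0.0983] min [ 0.538 -0.153  0.047] max [ 0.585 -0.109  0.144]
obj [278.7 209.3] 109 med [0.5656 0.0119 0.0524] min [ 0.549 -0.003  0.027] max [0.582 0.028 0.059]
obj [298.9 212.3] 60 med [ 0.5561 -0.0537  0.053 ] min [ 0.545 -0.066  0.029] max [ 0.569 -0.04   0.081]
obj [445.1 240.5] 375 med [ 0.4755 -0.5291  0.0458] min [ 0.441 -0.553  0.028] max [ 0.518 -0.505  0.057]
obj [295.1 236.1] 101 med [ 0.48   -0.0433  0.0536] min [ 0.464 -0.059  0.047] max [ 0.496 -0.027  0.061]
obj [324.8 239.4] 220 med [ 0.4703 -0.1389  0.0655] min [ 0.449 -0.162  0.031] max [ 0.495 -0.115  0.073]
obj [381.4 249.1] 406 med [ 0.445  -0.3243  0.0314] min [ 0.413 -0.359  0.025] max [ 0.477 -0.291  0.037]
obj [290.  260.
[... 1277 characters left out ...]
00228881836, 0.14499999582767487], [0.5220000147819519, 0.335999995470047]]
180 [0.656 0.224 0.049] [0.654 0.285 0.053]
185 [0.642 0.227 0.033] [0.642 0.293 0.023]
190 [0.627 0.229 0.024] [0.625 0.291 0.025]
195 [0.61  0.229 0.018] [0.608 0.291 0.023]
200 [0.593 0.227 0.024] [0.592 0.29  0.023]
205 [0.577 0.228 0.018] [0.575 0.288 0.026]
210 [0.56  0.224 0.027] [0.559 0.288 0.022]
213 [0.55  0.225 0.024] [0.549 0.288 0.023]
216 [0.535 0.204 0.105] [0.533 0.263 0.105]
219 [0.525 0.203 0.108] [0.524 0.261 0.108]
222 [0.521 0.227 0.008] [ 0.52   0.293 -0.001]
226 [0.508 0.228 0.002] [ 0.507  0.293 -0.003]
230 [0.495 0.228 0.   ] [0.491 0.268 0.077]
232 [ 0.488  0.228 -0.003] [0.485 0.266 0.085]
```

View pics/crop1.png

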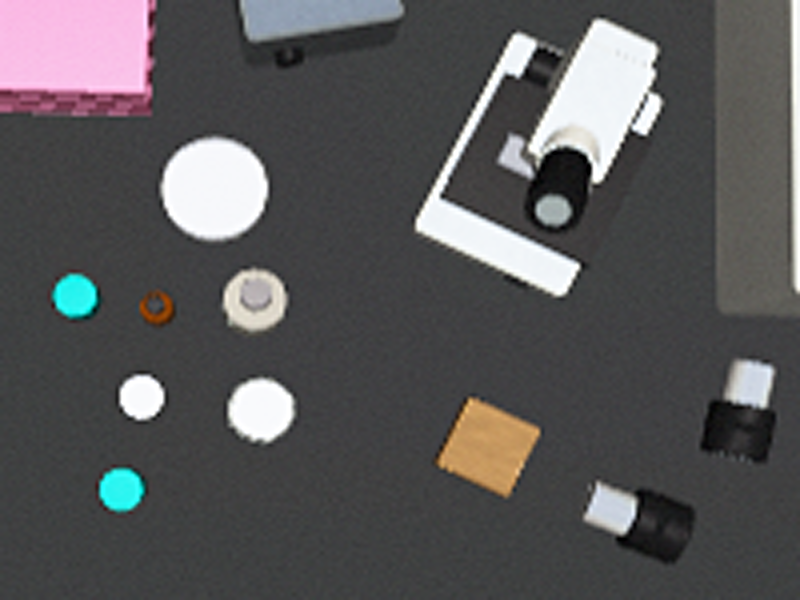

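The crop shows the white-lidded case at crop (141,397), with turquoise look-alikes at (75,296) and (121,490). The eyepiece in the tube has its lens at (553,208), and the two bigger ones lie loose at (740,410) and (640,520). Next I check the bay extents and the lens projection while I bring the arm over.

```bash
python3 - <<'E'
from h import *
im,d,K,V=load('top'); P=cloud(d,K,V)
print('lens proj',proj([.6167,-.3286,.281],K,V),'rim',proj([.6365,-.3379,.255],K,V))
for v in (195,205): print([(u,P[v,u,1].round(3),P[v,u,2].round(3)) for u in range(182,244,2)])
m=(P[...,2]>.11)&(P[...,2]<.12); m[:, :150]=0; m[:,245:]=0
for u in (160,175,200,230,238):
    x=P[100:215,u][m[100:215,u]]; print(u,'cab front x',x[:,0].min().round(4) if len(x) else None, x[:,0].max() if len(x) else None)
im,d,K,V=load('side'); Q=cloud(d,K,V)
m=(Q[...,2]>.25)&(Q[...,0]>.55)&(Q[...,0]<.72)&(abs(Q[...,1]+.33)<.06)
print('side eyep',np.median(Q[m],0),Q[m].min(0),Q[m].max(0),m.sum())
for n,p in (('lens',[.6167,-.3286,.281]),('cabFL',[.634,.402,.115]),('cabFR',[.634,.142,.115]),('case',[.48,-.0433,.052])): print(n,proj(p,K,V))
cv2.imwrite('pics/s1.png',cv2.resize(im[200:380,80:290],None,fx=3.5,fy=3.3,interpolation=cv2.INTER_CUBIC))
E
```

```text
lens proj [397.78704639 186.03501674] rim [399.3233166  180.38375186]
[(182, np.float64(0.326), np.float64(0.057)), (184, np.float64(0.318), np.float64(0.062)), (186, np.float64(0.325), np.float64(0.021)), (188, np.float64(0.313), np.float64(0.036)), (190, np.float64(0.306), np.float64(0.038)), (192, np.float64(0.305), np.float64(0.021)), (194, np.float64(0.299), np.float64(0.018)), (196, np.float64(0.291), np.float64(0.023)), (198, np.float64(0.284), np.float64(0.023)), (200, np.float64(0.278), np.float64(0.021)), (202, np.float64(0.271), np.float64(0.023)), (204, np.float64(0.266), np.float64(0.019)), (206, np.float64(0.258), np.float64(0.024)), (208, np.float64(0.251), np.float64(0.023)), (210, np.float64(0.244), np.float64(0.024)), (212, np.float64(0.238), np.float64(0.024)), (214, np.float64(0.23), np.float64(0.027)), (216, np.float64(0.225), np.float64(0.023)), (218, np.float64(0.217), np.float64(0.027)), (220, np.float64(0.212), np.float64(0.022)), (222, np.float64(0.205), np.float64(0.023)), (224, np.float64(0.198), np.float64(0.023)), (226, np.float64(0.191), np.float64(0.02
[... 1522 characters left out ...]
5)), (234, np.float64(0.16), np.float64(0.039)), (236, np.float64(0.157), np.float64(0.025)), (238, np.float64(0.155), np.float64(-0.001)), (240, np.float64(0.148), np.float64(0.001)), (242, np.float64(0.142), np.float64(-0.004))]
160 cab front x 0.6474 0.8513434740058312
175 cab front x 0.8231 0.853822747338675
200 cab front x 0.648 0.8518951504036806
230 cab front x 0.6499 0.8511959225760538
238 cab front x 0.7682 0.8516829588224931
side eyep [ 0.62379751 -0.32047957  0.27419072] [ 0.60624788 -0.34902837  0.25017848] [ 0.66307401 -0.30663553  0.2935486 ] 192
lens [361.54637357 128.2954983 ]
cabFL [130.65627177 311.30870646]
cabFR [239.35833809 246.52908367]
case [339.03953957 254.50185937]
```

View pics/s1.png

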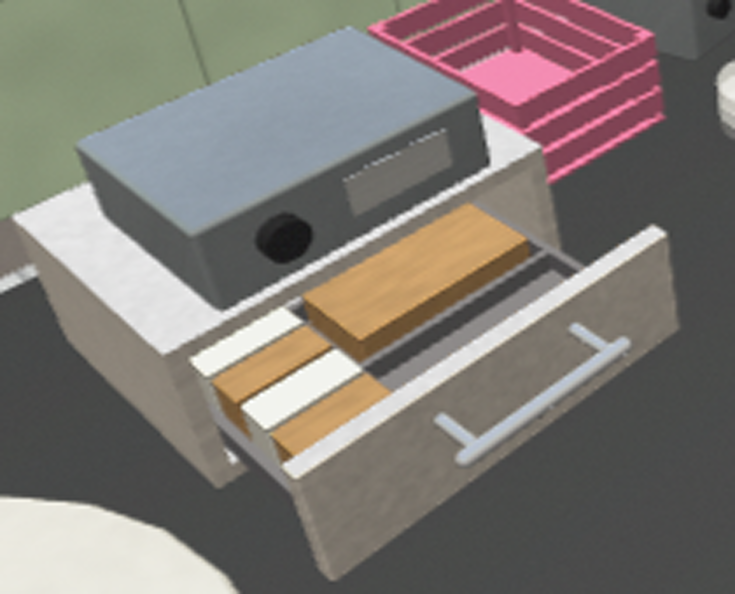

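Call:
{"method": "jog_arm", "body": {
  "moves": [
    [[0,0,-0.06],0.04],
    [[0,0,-0.1],0.09],
    [[-0.06,0,-0.12],0.13],
    [[-0.12,-0.02,-0.14],0.18],
    [[-0.18,-0.04,-0.14],0.18],
    [[-0.24,-0.06,-0.14],0.18],
    [[-0.29,-0.09,-0.14],0.18],
    [[-0.33,-0.13,-0.14],0.18],
    [[-0.36,-0.18,-0.14],0.18],
    [[-0.38,-0.23,-0.14],0.18]
  ],
  "claw": 0.0854,
  "squeeze": 20
}}

```text
t: 1.35
tcp_pos: [0.4756, 0.3061, 0.3786]
orientation: [-0.686, -3.066, 0.002]
contact_force: [0.8, -0.4, 0.1]
finger_gap: 0.998
grasp_force: 0.0
```

The side crop shows the drawer open, with the slide boxes to its +y side, the carton behind the bay, and the cabinet's front-top corners at crop (165,352) and (543,152). I refine the front face and the drawer panel with rays on colour edges.

```bash
python3 - <<'E'
from h import *
im,d,K,V=load('top'); P=cloud(d,K,V)
for u in (200,232):
    print(u,[(v,int(im[v,u].mean()),P[v,u,2].round(3),rayz(u,v,.115,K,V)[0].round(3)) for v in list(range(110,122))+list(range(168,192))])
print([(v,int(im[v,215].mean()),rayz(215,v,.101,K,V)[0].round(4)) for v in range(208,226)])
i2,d2,K2,V2=load('side')
for p in ((127,307),(235,246)): print('side ray z=.115',rayz(*p,.115,K2,V2))
for p in ((80+290/3.5,200+478/3.3),(80+660/3.5,200+230/3.3)): print('panel',p,[rayz(*p,z,K2,V2).round(3) for z in (.079,.101)])
for p in ((80+462/3.5,200+458/3.3),(80+625/3.5,200+343/3.3)): print('handle',rayz(*p,.082,K2,V2).round(3))
E
```

```text
200 [(110, 63, np.float64(0.003), np.float64(0.868)), (111, 62, np.float64(-0.0), np.float64(0.865)), (112, 61, np.float64(0.004), np.float64(0.862)), (113, 52, np.float64(-0.004), np.float64(0.858)), (114, 181, np.float64(0.0), np.float64(0.855)), (115, 243, np.float64(0.115), np.float64(0.852)), (116, 238, np.float64(0.119), np.float64(0.849)), (117, 237, np.float64(0.12), np.float64(0.846)), (118, 235, np.float64(0.115), np.float64(0.842)), (119, 234, np.float64(0.117), np.float64(0.839)), (120, 235, np.float64(0.12), np.float64(0.836)), (121, 235, np.float64(0.111), np.float64(0.833)), (168, 155, np.float64(0.185), np.float64(0.683)), (169, 156, np.float64(0.182), np.float64(0.679)), (170, 155, np.float64(0.183), np.float64(0.676)), (171, 154, np.float64(0.177), np.float64(0.673)), (172, 159, np.float64(0.179), np.float64(0.67)), (173, 117, np.float64(0.179), np.float64(0.667)), (174, 69, np.float64(0.172), np.float64(0.664)), (175, 89, np.float64(0.163), np.float64(0.661)), (176, 102, np.float64(0.145), np.float64(0.657)), (177, 204, np.float64(0.117), np.float64(0.654)), (178, 
[... 2721 characters left out ...]
loat64(0.5383)), (216, 239, np.float64(0.5351)), (217, 234, np.float64(0.532)), (218, 236, np.float64(0.5289)), (219, 229, np.float64(0.5258)), (220, 162, np.float64(0.5227)), (221, 66, np.float64(0.5196)), (222, 62, np.float64(0.5165)), (223, 63, np.float64(0.5134)), (224, 64, np.float64(0.5103)), (225, 64, np.float64(0.5072))]
side ray z=.115 [0.65062577 0.40108544 0.115     ]
side ray z=.115 [0.64386632 0.14705687 0.115     ]
panel (162.85714285714286, 344.8484848484849) [array([0.548, 0.394, 0.079]), array([0.527, 0.4  , 0.101])]
panel (268.57142857142856, 269.6969696969697) [array([0.552, 0.129, 0.079]), array([0.531, 0.146, 0.101])]
handle [0.486 0.331 0.082]
handle [0.485 0.218 0.082]
```

Call:
{"method": "jog_arm", "body": {
  "moves": [
    [[-0.04,-0.06,0],0],
    [[-0.08,-0.11,0],0],
    [[-0.1,-0.17,0],0],
    [[-0.12,-0.23,0],0],
    [[-0.13,-0.29,0],0],
    [[-0.14,-0.35,0],0],
    [[-0.14,-0.4,0],0],
    [[-0.14,-0.45,0],0],
    [[-0.14,-0.49,0],0],
    [[-0.14,-0.5,0],0]
  ]
}}

```text
t: 2.6
tcp_pos: [0.3874, -0.2056, 0.3793]
orientation: [-0.691, -3.064, 0.001]
contact_force: [-0.1, 0.5, 0.8]
finger_gap: 0.994
grasp_force: 0.0
```

Cross-checks agree. The cabinet body's front is at x ≈ 0.649, and with the 15 mm panel the shut face is at 0.634, so the drawer is open about 0.112. The bay centre is about (0.585, 0.237). The predicted lens pixel matches the image within 1 px. Going to the eyepiece.

Call:
{"method": "jog_arm", "body": {
  "moves": [
    [[-0.05,-0.002,0],0],
    [[-0.1,-0.005,0],0],
    [[-0.15,-0.007,0],0],
    [[-0.2,-0.01,0],0],
    [[-0.25,-0.012,0],0],
    [[-0.271,-0.013,0.01],0],
    [[-0.271,-0.013,0.05],0],
    [[-0.271,-0.013,0.09],0],
    [[-0.271,-0.013,0.115],0],
    [[-0.271,-0.013,0.122],0]
  ]
}}

```text
t: 3.85
tcp_pos: [0.6287, -0.3281, 0.2546]
orientation: [-0.681, -3.063, -0.003]
contact_force: [0.1, 0.2, 0.2]
finger_gap: 1.0
grasp_force: 0.0
```

```bash
python3 - <<'E'
from h import *
im,d,K,V=shot('wrist'); s=monitor.state(); print(s['tcp_pos'],s['orientation'])
im2,*_=shot('side')
cv2.imwrite('pics/w1.png',np.hstack([cv2.resize(im[40:400,140:500],(400,400)),cv2.resize(im2[80:220,290:430],(400,400))]))
E
```

```text
[ 0.62883978 -0.32865019  0.25509115] [-6.81225423e-01 -3.06361388e+00 -2.53291442e-03]
```

View pics/w1.png

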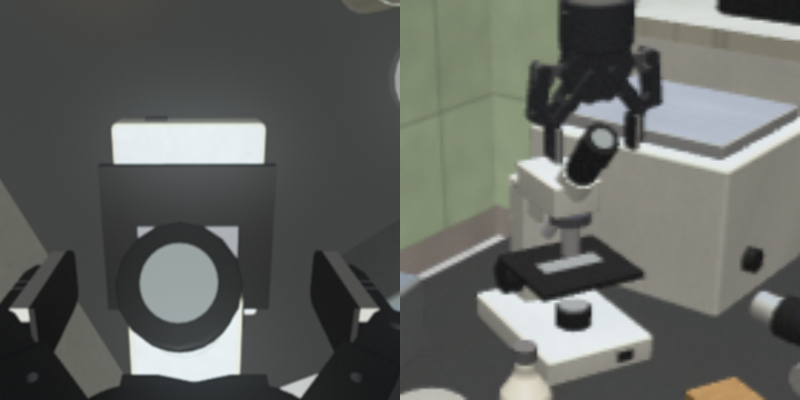

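The wrist view (left) shows the head at (180,285), with the pads at x≈60 and x≈325. The head is about 4 mm to the left, matching the measured tool-y offset of 5 mm. I correct that and close.

Call:
{"method": "jog_arm", "body": {
  "moves": [
    [[0,-0.005,0],0],
    [[0,-0.005,0],0],
    [[0,-0.005,0],0],
    [[0,-0.005,0],0],
    [[0,-0.005,0],0],
    [[0,-0.005,0],0],
    [[0,-0.005,0],0],
    [[0,-0.005,0],0],
    [[0,-0.005,0],0],
    [[0,-0.005,0],0]
  ],
  "claw": 0.03,
  "squeeze": 25
}}

```text
t: 5.2
tcp_pos: [0.6278, -0.3335, 0.2587]
orientation: [0.682, 3.065, 0.003]
contact_force: [-0.5, 3.3, 6.9]
finger_gap: 0.458
grasp_force: 26.6
```

Gripped: the 39 mm opening matches the 40 mm head. I draw it out along its axis.

Call:
{"method": "jog_arm", "body": {
  "moves": [
    [[0.0026,0,-0.0031],0],
    [[0.0051,0,-0.0061],0],
    [[0.0077,0,-0.0092],0],
    [[0.0103,0,-0.0123],0],
    [[0.0129,0,-0.0153],0],
    [[0.0154,0,-0.0184],0],
    [[0.018,0,-0.0214],0],
    [[0.0206,0,-0.0245],0],
    [[0.0238,0,-0.0284],0],
    [[0.027,0,-0.0322],0]
  ]
}}

```text
t: 6.45
tcp_pos: [0.6011, -0.3238, 0.2894]
orientation: [-0.685, -3.064, 0.001]
contact_force: [-0.4, -0.7, -0.9]
finger_gap: 0.458
grasp_force: 26.1
```

Call:
{"method": "jog_arm", "body": {
  "moves": [
    [[0.01,0,-0.012],0],
    [[0.02,0,-0.024],0],
    [[0.04,0,-0.04],0],
    [[0.07,0,-0.05],0],
    [[0.1,0,-0.05],0],
    [[0.14,0,-0.05],0],
    [[0.17,0.01,-0.05],0],
    [[0.19,0.02,-0.05],0],
    [[0.2,0.02,-0.05],0],
    [[0.2,0.02,-0.05],0]
  ]
}}

```text
t: 7.7
tcp_pos: [0.4295, -0.2206, 0.3402]
orientation: [0.684, 3.065, -0.0]
contact_force: [0.2, -0.4, -0.4]
finger_gap: 0.461
grasp_force: 26.1
```

```bash
python3 - <<'E'
from h import *
im,*_=shot('side'); s=monitor.state(); print(s['tcp_pos'],s['orientation'],s['finger_gap'],s['grasp_force'],s['contact_force'],s['q'].round(2))
cv2.imwrite('pics/s2.png',cv2.resize(im[0:240,280:520],(600,600)))
E
```

```text
[ 0.43005935 -0.22089455  0.34005756] [ 6.84207297e-01  3.06464564e+00 -7.90310993e-04] 0.45899409159963794 26.07985943555832 [ 0.94218104 -0.95766221 -0.84971637] [ 0.09  0.29  0.43  1.83 -0.14  1.04  1.71]
```

View pics/s2.png

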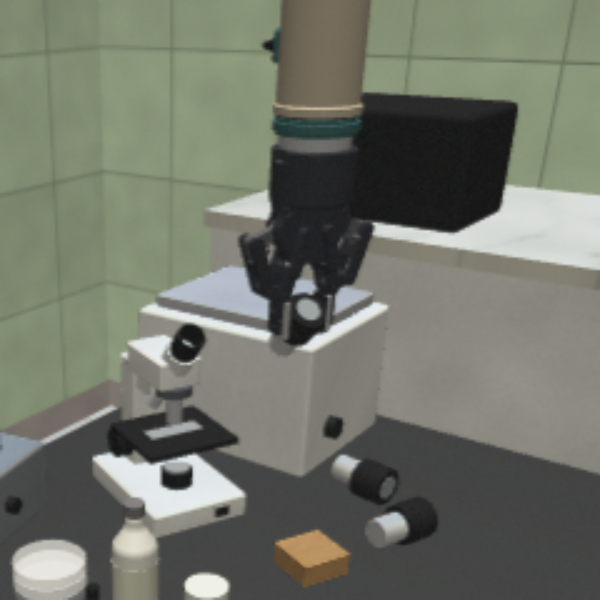

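The eyepiece is out and held. It leans in the grip with the lens toward the camera, at (310,308), and the tube is empty. The tool can't tilt, so I'll right the eyepiece by pivoting its barrel against the fixed front edge of the cabinet top.

Call:
{"method": "jog_arm", "body": {
  "moves": [
    [[0.002,0.05,0],-0.06],
    [[0.004,0.1,0],-0.12],
    [[0.006,0.15,0],-0.18],
    [[0.008,0.2,0],-0.24],
    [[0.01,0.25,0],-0.3],
    [[0.011,0.3,0],-0.36],
    [[0.012,0.35,0],-0.41],
    [[0.013,0.39,0],-0.44],
    [[0.013,0.404,0],-0.44],
    [[0.013,0.404,0],-0.44]
  ]
}}

```text
t: 9.0
tcp_pos: [0.5901, 0.1509, 0.3388]
orientation: [0.002, -3.141, 0.002]
contact_force: [-0.6, -1.4, -1.0]
finger_gap: 0.459
grasp_force: 26.0
```

Call:
{"method": "jog_arm", "body": {
  "moves": [
    [[0,0,0.04],0],
    [[0,0,0.08],0],
    [[0,0,0.12],0],
    [[0,0,0.16],0],
    [[0,0,0.19],0],
    [[0,0,0.205],0],
    [[0,0,0.214],0],
    [[0,0,0.214],0],
    [[-0.005,0,0.214],0],
    [[-0.01,0,0.214],0]
  ]
}}

```text
t: 10.25
tcp_pos: [0.6008, 0.1512, 0.1265]
orientation: [-0.002, 3.14, 0.001]
contact_force: [-0.4, -0.4, 0.4]
finger_gap: 0.461
grasp_force: 26.1
```

Call:
{"method": "jog_arm", "body": {
  "moves": [
    [[-0.002,0,0],0],
    [[-0.004,0,0],0],
    [[-0.006,0,0],0],
    [[-0.008,0,0],0],
    [[-0.01,0,0],0],
    [[-0.012,0,0],0],
    [[-0.014,0,0],0],
    [[-0.016,0,0],0],
    [[-0.018,0,0],0],
    [[-0.02,0,0],0]
  ]
}}

```text
t: 11.5
tcp_pos: [0.6122, 0.1511, 0.124]
orientation: [0.003, -3.125, 0.002]
contact_force: [-16.7, -0.4, 7.3]
finger_gap: 0.461
grasp_force: 26.6
```

```bash
python3 - <<'E'
from h import *
im,*_=shot('side'); s=monitor.state(); print(s['tcp_pos'],s['orientation'],s['finger_gap'],s['grasp_force'],s['contact_force'],s['wrist_torque'])
cv2.imwrite('pics/s3.png',cv2.resize(im[100:350,100:350],(600,600)))
E
```

```text
[0.6122094  0.15111541 0.12391264] [ 2.96518823e-03 -3.12525703e+00  1.87757109e-03] 0.4608535813149052 26.655066311359406 [-14.24210486  -0.49014768   5.41548778] [-0.12435406  3.11448731 -0.05827491]
```

View pics/s3.png

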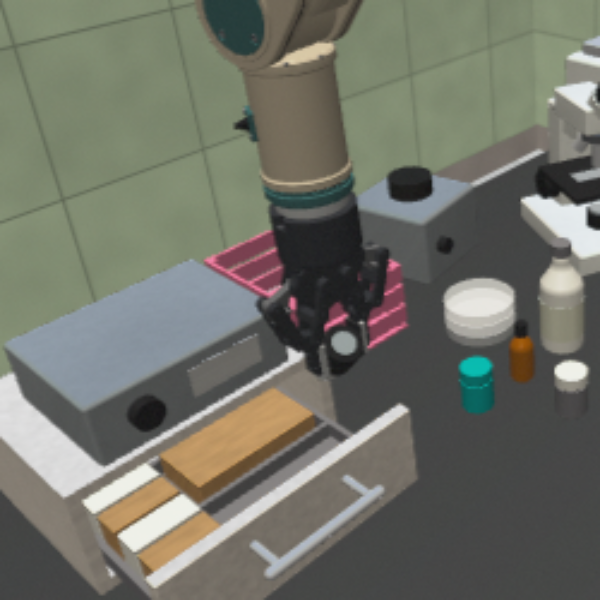

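The contact force is about 15 N, and the eyepiece still leans with its lens at (343,343). I lower the grip to 20 N and push a little more.

Call:
{"method": "jog_arm", "body": {
  "moves": [
    [[0,0,0],0],
    [[0,0,0],0],
    [[-0.001,0,0],0],
    [[-0.002,0,0],0],
    [[-0.003,0,0],0],
    [[-0.004,0,0],0],
    [[-0.005,0,0],0],
    [[-0.006,0,0],0],
    [[-0.006,0,0],0],
    [[-0.006,0,0],0]
  ],
  "squeeze": 20
}}

```text
t: 12.8
tcp_pos: [0.6133, 0.1514, 0.1232]
orientation: [0.004, -3.115, 0.003]
contact_force: [-23.7, -0.2, 10.8]
finger_gap: 0.461
grasp_force: 27.0
```

Friction on the corner cancels the lever here. Pushing and raising at the same time makes the friction help, but the 115 mm edge leaves no room to rise, so I switch to the taller lamp face at y≈0.27.

Call:
{"method": "jog_arm", "body": {
  "moves": [
    [[0.015,0,0],0],
    [[0.03,0,-0.01],0],
    [[0.035,0.02,-0.024],0],
    [[0.035,0.06,-0.024],0],
    [[0.035,0.1,-0.024],0],
    [[0.032,0.119,-0.024],0],
    [[0.028,0.119,-0.024],0],
    [[0.024,0.119,-0.024],0],
    [[0.02,0.119,-0.024],0],
    [[0.016,0.119,-0.024],0]
  ]
}}

```text
t: 14.05
tcp_pos: [0.6102, 0.2686, 0.1495]
orientation: [0.001, 3.142, -0.001]
contact_force: [-0.5, -0.1, 0.1]
finger_gap: 0.457
grasp_force: 26.1
```

Call:
{"method": "jog_arm", "body": {
  "moves": [
    [[-0.002,0,0],0],
    [[-0.004,0,0],0],
    [[-0.006,0,0],0],
    [[-0.007,0,-0.002],0],
    [[-0.008,0,-0.004],0],
    [[-0.009,0,-0.006],0],
    [[-0.01,0,-0.008],0],
    [[-0.011,0,-0.01],0],
    [[-0.012,0,-0.012],0],
    [[-0.013,0,-0.014],0]
  ]
}}

```text
t: 15.3
tcp_pos: [0.6204, 0.2701, 0.1626]
orientation: [0.003, -3.137, 0.001]
contact_force: [-5.8, 0.9, -4.6]
finger_gap: 0.458
grasp_force: 25.8
```

```bash
python3 - <<'E'
from h import *
im,*_=shot('side'); s=monitor.state(); print(s['tcp_pos'],s['orientation'],s['finger_gap'],s['grasp_force'],s['contact_force'],s['wrist_torque'])
cv2.imwrite('pics/s4.png',cv2.resize(im[180:330,110:260],(600,600)))
E
```

```text
[0.62063623 0.27017145 0.16296328] [ 2.46222236e-03 -3.13728796e+00  9.12490967e-04] 0.4602654423262238 25.9798201918602 [-5.71409909 -0.14731516 -1.39434764] [-0.03949373  1.46317342 -0.01863675]
```

View pics/s4.png

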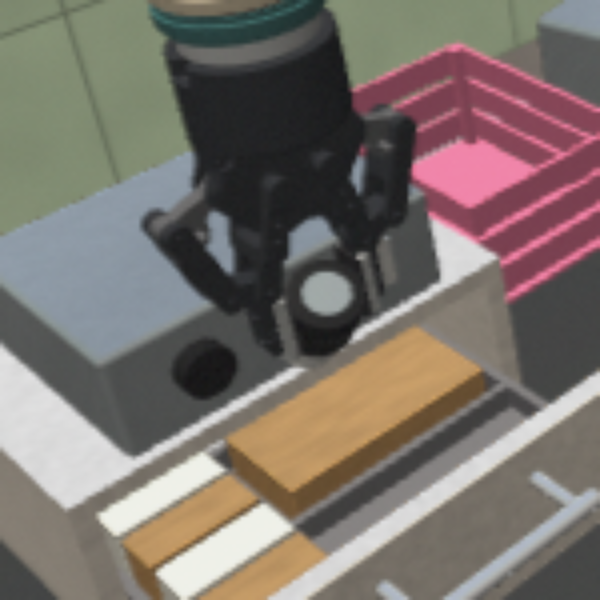

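The eyepiece is at (325,295) against the lamp face with light contact (6 N) and still tilted. I keep pushing and raising.

Call:
{"method": "jog_arm", "body": {
  "moves": [
    [[-0.002,0,0],0],
    [[-0.004,0,0],0],
    [[-0.006,0,-0.002],0],
    [[-0.007,0,-0.004],0],
    [[-0.008,0,-0.006],0],
    [[-0.009,0,-0.008],0],
    [[-0.01,0,-0.01],0],
    [[-0.011,0,-0.012],0],
    [[-0.012,0,-0.014],0],
    [[-0.012,0,-0.016],0]
  ]
}}

```text
t: 16.6
tcp_pos: [0.6346, 0.27, 0.1796]
orientation: [0.002, -3.142, 0.0]
contact_force: [-5.0, -0.2, -2.4]
finger_gap: 0.462
grasp_force: 25.5
```

```bash
cat > tilt.py <<'E'
from h import *
def tilt():
    im,d,K,V=shot('side'); s=monitor.state()
    p=proj(np.array(s['tcp_pos'])+[0,0,.03],K,V).astype(int)
    x0,y0=p[0]-18,p[1]-18; c=cv2.resize(im[y0:y0+36,x0:x0+36],None,fx=8,fy=8,interpolation=cv2.INTER_CUBIC)
    g=c.min(-1); m=((g>110)&(c.max(-1).astype(int)-g<60)).astype(np.uint8)
    cs,_=cv2.findContours(m,0,2); out=[]
    for k in cs:
        if len(k)>20 and 600<cv2.contourArea(k)<12000: 
            e=cv2.fitEllipse(k); out.append((np.round(np.array(e[0])/8+[x0,y0],1),np.round(np.array(e[1])/8,2),round(e[2]),round(min(e[1])/max(e[1]),2)))
    T=np.linalg.inv(V)[:3,3]; r=T-s['tcp_pos']-[0,0,.03]; r/=np.linalg.norm(r)
    print('tcp',s['tcp_pos'].round(4),'F',s['contact_force'].round(1),'gap',s['finger_gap'],s['grasp_force'],out)
    print('aspect for tilt', [(a,round(float(np.dot(r,[-np.sin(np.radians(a)),0,np.cos(np.radians(a))])),2)) for a in (-10,0,10,20,30,40,50)])
    return c
if __name__=='__main__':
    import sys; c=tilt()
    if len(sys.argv)>1: cv2.imwrite(f'pics/{sys.argv[1]}.png',c)
E
python3 - <<'E'
import h,tilt,numpy as np
# run on live
tilt.tilt()
E
```

```text
tcp [0.6347 0.2701 0.18  ] F [-4.8 -0.5 -0.8] gap 0.46050779241867557 25.54662823677063 [(array([164.1, 251.5]), array([4.91, 9.08]), 164, 0.54), (array([185.8, 242.7]), array([ 8.99, 13.03]), 85, 0.69), (array([181.8, 232.4]), array([11.71, 16.57]), 39, 0.71)]
aspect for tilt [(-10, 0.39), (0, 0.53), (10, 0.66), (20, 0.76), (30, 0.85), (40, 0.9), (50, 0.93)]
```

The lens ellipse aspect of 0.69 puts the tilt at about 12°. Below about 17°, pressing on a floor rights it by itself. I carry it over the bay and lower it.

Call:
{"method": "jog_arm", "body": {
  "moves": [
    [[0.02,0,0],0],
    [[0.045,-0.004,0.01],0],
    [[0.058,-0.007,0.03],0],
    [[0.058,-0.007,0.055],0],
    [[0.058,-0.007,0.08],0],
    [[0.058,-0.007,0.095],0],
    [[0.058,-0.007,0.104],0],
    [[0.058,-0.007,0.108],0],
    [[0.058,-0.007,0.11],0],
    [[0.058,-0.007,0.11],0]
  ]
}}

```text
t: 17.9
tcp_pos: [0.5769, 0.2632, 0.0699]
orientation: [-0.002, 3.141, 0.001]
contact_force: [-0.6, -0.8, -1.3]
finger_gap: 0.461
grasp_force: 25.6
```

```bash
python3 - <<'E'
from h import *
im,d,K,V=shot('side'); im2,d2,K2,V2=shot('top'); s=monitor.state(); print(s['tcp_pos'],s['contact_force'])
cv2.imwrite('pics/s5.png',np.hstack([cv2.resize(im[200:350,110:260],(400,400)),cv2.resize(im2[150:250,150:250],(400,400))]))
E
```

```text
[0.57685275 0.26317717 0.06997852] [ 0.37410416  0.01644654 -1.17219435]
```

View pics/s5.png

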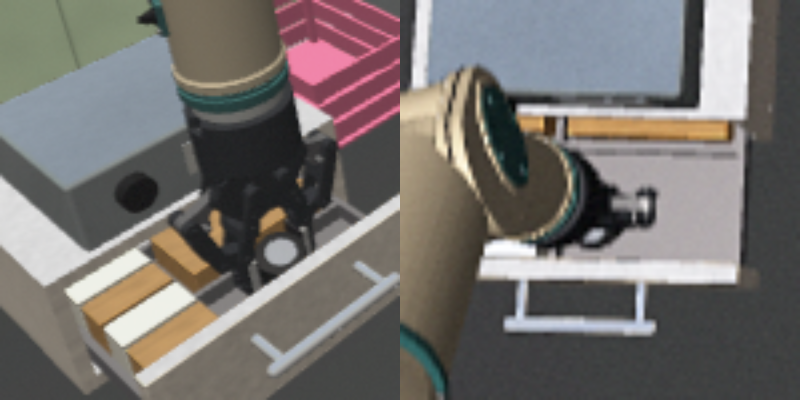

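The eyepiece is over the bay floor, with its lens at (280,252) in the left view, and the finger is clear of the slide boxes. I check the tilt before pressing.

```bash
python3 tilt.py t1; python3 - <<'E'
from h import *
im,d,K,V=load('side'); s=monitor.state(); Q=cloud(d,K,V)
m=(abs(Q[...,0]-.577)<.04)&(abs(Q[...,1]-.263)<.04)&(Q[...,2]<.16)&(Q[...,2]>.06)&(im.min(-1)>100)
p=proj(s['tcp_pos']+[0,0,.03],K,V).astype(int); print(p)
w=np.zeros(m.shape,bool); w[p[1]-15:p[1]+15,p[0]-15:p[0]+15]=1
n,l,st,c=cv2.connectedComponentsWithStats((m&w).astype(np.uint8))
for i in range(1,n):
    q=Q[l==i]; 
    if len(q)>30:
        u,sv,vt=np.linalg.svd(q-q.mean(0)); print(c[i],len(q),q.mean(0).round(4),'normal',vt[2].round(2),sv.round(4))
E
```

```text
tcp [0.5768 0.2632 0.0699] F [-0.4 -0.2 -0.9] gap 0.4607725009618141 25.569129288196564 [(array([219.6, 303.6]), array([ 5.92, 77.17]), 55, 0.08), (array([215.2, 294.4]), array([10. , 12.3]), 83, 0.81)]
aspect for tilt [(-10, 0.52), (0, 0.65), (10, 0.75), (20, 0.84), (30, 0.9), (40, 0.93), (50, 0.93)]
[211 290]
[214.84761905 294.        ] 105 [0.5666 0.2636 0.0954] normal [ 0.31  0.02 -0.95] [0.066  0.0642 0.0118]
```

View pics/t1.png

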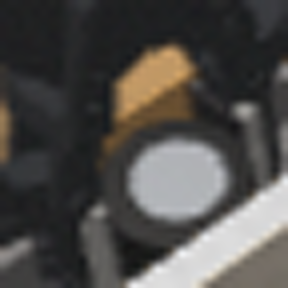

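Tilt is about 17° by both the ellipse and the depth-plane normal. That's marginal for release, so I finish righting it on the cabinet's front edge, where the lever is now good. I rise and push with lift.

Call:
{"method": "jog_arm", "body": {
  "moves": [
    [[0,0,-0.02],0],
    [[0,0,-0.045],0],
    [[0,0,-0.06],0],
    [[-0.01,0,-0.065],0],
    [[-0.025,0,-0.065],0],
    [[-0.035,0,-0.065],0],
    [[-0.042,0,-0.065],0],
    [[-0.045,0,-0.065],0],
    [[-0.047,0,-0.065],0],
    [[-0.049,0,-0.065],0]
  ]
}}

```text
t: 19.3
tcp_pos: [0.6253, 0.2632, 0.1344]
orientation: [0.002, -3.141, 0.0]
contact_force: [0.3, 0.1, -1.1]
finger_gap: 0.462
grasp_force: 25.6
```

Call:
{"method": "jog_arm", "body": {
  "moves": [
    [[-0.002,0,0],0],
    [[-0.004,0,-0.001],0],
    [[-0.006,0,-0.002],0],
    [[-0.008,0,-0.003],0],
    [[-0.01,0,-0.004],0],
    [[-0.012,0,-0.005],0],
    [[-0.014,0,-0.006],0],
    [[-0.016,0,-0.007],0],
    [[-0.018,0,-0.007],0],
    [[-0.019,0,-0.007],0]
  ]
}}

```text
t: 20.55
tcp_pos: [0.6419, 0.2632, 0.1416]
orientation: [0.002, -3.136, 0.001]
contact_force: [-12.8, -0.5, 3.7]
finger_gap: 0.462
grasp_force: 25.7
```

```bash
cat > lens.py <<'E'
from h import *
im,d,K,V=shot('side'); s=monitor.state(); Q=cloud(d,K,V); t=s['tcp_pos']
m=(abs(Q[...,:2]-t[:2]).max(-1)<.04)&(abs(Q[...,2]-t[2]-.035)<.03)&(im.min(-1)>100)
p=proj(t+[0,0,.03],K,V).astype(int); w=np.zeros(m.shape,bool); w[p[1]-15:p[1]+15,p[0]-15:p[0]+15]=1
n,l,st,c=cv2.connectedComponentsWithStats((m&w).astype(np.uint8)); print(t.round(4),s['contact_force'].round(1),s['t'])
for i in range(1,n):
    q=Q[l==i]
    if len(q)>30: u,sv,vt=np.linalg.svd(q-q.mean(0)); print(c[i],len(q),q.mean(0).round(4),'normal',(vt[2]*np.sign(vt[2,2])).round(2),sv.round(3))
E
python3 lens.py; python3 tilt.py
```

```text
[0.6419 0.2632 0.1416] [-12.    0.2   2.9] 20.6
[186.09090909 241.21818182] 55 [0.6624 0.251  0.1796] normal [-0.03  0.06  1.  ] [0.046 0.035 0.013]
[189.63013699 253.53424658] 73 [0.6327 0.2639 0.1688] normal [-0.05 -0.02  1.  ] [0.056 0.051 0.008]
tcp [0.6419 0.2633 0.1416] F [-12.1  -0.9   2.7] gap 0.4573403881301371 25.674282610416412 [(array([203.7, 261.2]), array([3.22, 4.52]), 35, 0.71), (array([190.1, 254. ]), array([ 7.23, 12.41]), 77, 0.58), (array([186.2, 241.7]), array([ 5.48, 12.58]), 60, 0.44)]
aspect for tilt [(-10, 0.42), (0, 0.56), (10, 0.68), (20, 0.78), (30, 0.86), (40, 0.91), (50, 0.94)]
```

Now it's upright within 3° (depth normal and ellipse aspect 0.58 agree), and the barrel end is 35 mm below the TCP. I back off, lower to just above the floor, then touch down slowly.

Call:
{"method": "jog_arm", "body": {
  "moves": [
    [[0.015,0,0],0],
    [[0.035,0,0],0],
    [[0.052,0,0.008],0],
    [[0.058,0,0.025],0],
    [[0.058,0,0.045],0],
    [[0.058,0,0.06],0],
    [[0.058,0,0.07],0],
    [[0.058,0,0.076],0],
    [[0.058,0,0.079],0],
    [[0.058,0,0.08],0]
  ]
}}

```text
t: 21.9
tcp_pos: [0.5868, 0.2631, 0.0617]
orientation: [-0.002, 3.141, 0.0]
contact_force: [0.4, -0.8, 0.3]
finger_gap: 0.459
grasp_force: 25.5
```

Call:
{"method": "jog_arm", "body": {
  "moves": [
    [[0,0,0.001],0],
    [[0,0,0.002],0],
    [[0,0,0.003],0],
    [[0,0,0.0035],0],
    [[0,0,0.004],0],
    [[0,0,0.0045],0],
    [[0,0,0.005],0],
    [[0,0,0.0055],0],
    [[0,0,0.006],0],
    [[0,0,0.006],0]
  ]
}}

```text
t: 23.15
tcp_pos: [0.5883, 0.2631, 0.0582]
orientation: [-0.001, 3.138, 0.002]
contact_force: [-1.7, -1.6, 15.4]
finger_gap: 0.459
grasp_force: 27.1
```

Touched down (15 N up). I ease off, open slightly to 50 mm, and rise.

Call:
{"method": "jog_arm", "body": {
  "moves": [
    [[0,0,-0.001],0],
    [[0,0,-0.002],0],
    [[0,0,-0.002],0],
    [[0,0,-0.002],0],
    [[0,0,-0.002],0],
    [[0,0,-0.002],0],
    [[0,0,-0.002],0],
    [[0,0,-0.002],0],
    [[0,0,-0.002],0],
    [[0,0,-0.002],0]
  ],
  "claw": 0.05
}}

```text
t: 24.4
tcp_pos: [0.5865, 0.263, 0.0575]
orientation: [0.002, -3.142, -0.0]
contact_force: [0.2, 0.2, -0.2]
finger_gap: 0.585
grasp_force: 0.0
```

Call:
{"method": "jog_arm", "body": {
  "moves": [
    [[0,0,-0.005],0],
    [[0,0,-0.01],0],
    [[0,0,-0.02],0],
    [[0,0,-0.035],0],
    [[0,0,-0.06],0],
    [[0,0,-0.1],0],
    [[0,0,-0.15],0],
    [[0,0,-0.2],0],
    [[0.03,-0.03,-0.22],0],
    [[0.05,-0.07,-0.22],0]
  ]
}}

```text
t: 25.65
tcp_pos: [0.5366, 0.1936, 0.2806]
orientation: [-0.006, 3.137, 0.004]
contact_force: [0.7, -1.3, -0.2]
finger_gap: 0.585
grasp_force: 0.0
```

```bash
python3 - <<'E'
from h import *
im,d,K,V=shot('side'); s=monitor.state(); print(s['tcp_pos'],s['finger_gap'],s['contact_force'],s['orientation'],s['q'].round(2))
Q=cloud(d,K,V)
m=(abs(Q[...,0]-.58)<.04)&(abs(Q[...,1]-.263)<.035)&(Q[...,2]>.075)&(Q[...,2]<.1)
print('head top',np.median(Q[m],0),m.sum(),np.percentile(Q[m][:,2],[50,90]))
cv2.imwrite('pics/s6.png',cv2.resize(im[190:340,110:350],(768,480)))
E
```

```text
[0.53347318 0.18529979 0.27975112] 0.5835669360089946 [-4.5535489  -6.85070828 -1.42318664] [-0.00609879 -3.14048645  0.00594558] [-0.53  0.47  0.22  1.71 -0.12  0.98  1.3 ]
head top [0.57945417 0.2667316  0.08410487] 247 [0.08410487 0.08554905]
```

View pics/s6.png

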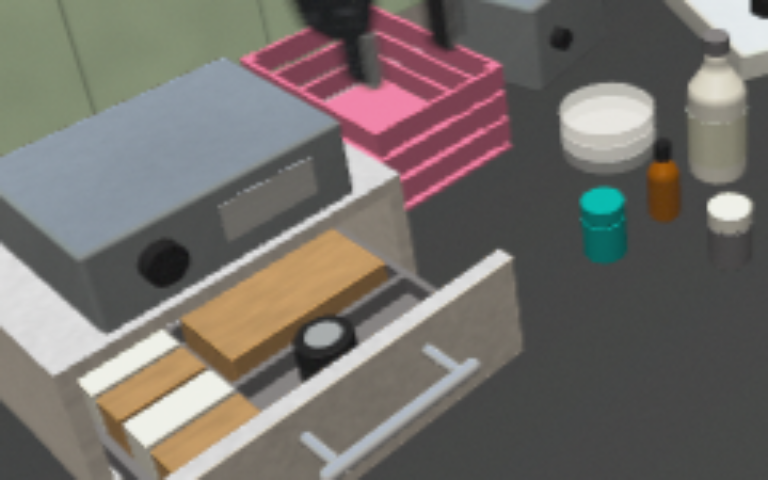

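The eyepiece stands upright in the bay: its top is at z=0.084, which is 22+62 mm, at (0.579, 0.266). Next is the case at (0.480, -0.043), closing along y.

Call:
{"method": "jog_arm", "body": {
  "moves": [
    [[0.01,-0.05,0],0],
    [[0.02,-0.1,0],0],
    [[0.035,-0.15,0],0],
    [[0.045,-0.2,0],0],
    [[0.0535,-0.2285,0.03],0],
    [[0.0535,-0.2285,0.08],0],
    [[0.0535,-0.2285,0.13],0],
    [[0.0535,-0.2285,0.16],0],
    [[0.0535,-0.2285,0.16],0],
    [[0.0535,-0.2285,0.16],0]
  ],
  "claw": 0.07
}}

```text
t: 26.95
tcp_pos: [0.4845, -0.0357, 0.1188]
orientation: [-0.002, 3.139, -0.0]
contact_force: [1.1, -0.3, -0.1]
finger_gap: 0.819
grasp_force: 0.0
```

```bash
python3 - <<'E'
from h import *
im,d,K,V=shot('side'); s=monitor.state(); print(s['tcp_pos'].round(4),s['orientation'].round(3))
for n in ('side','wrist'):
    if n=='wrist': im,d,K,V=shot('wrist')
    Q=cloud(d,K,V); m=(abs(Q[...,0]-.48)<.035)&(abs(Q[...,1]+.0433)<.035)&(Q[...,2]>.045)&(Q[...,2]<.058)&(im.min(-1)>140)
    q=Q[m]; print(n,m.sum(), cv2.minEnclosingCircle(q[:,:2].astype(np.float32)) if len(q) else None, np.median(q,0) if len(q) else None)
E
```

```text
[ 0.4847 -0.0357  0.1191] [-2.000e-03  3.139e+00 -0.000e+00]
side 97 ((0.48322683572769165, -0.04125559702515602), 0.01843329891562462) [ 0.4830866  -0.04042382  0.05266959]
wrist 2635 ((0.48331552743911743, -0.04245813190937042), 0.01789303682744503) [ 0.48223255 -0.04229606  0.05077128]
```

Wrist and side views agree on the case at (0.482, -0.042), with a lid radius of 18 mm and its top at 0.052. I descend and then close.

Call:
{"method": "jog_arm", "body": {
  "moves": [
    [[0.0025,-0.0065,0.01],0],
    [[0.0025,-0.0065,0.025],0],
    [[0.0025,-0.0065,0.045],0],
    [[0.0025,-0.0065,0.065],0],
    [[0.0025,-0.0065,0.08],0],
    [[0.0025,-0.0065,0.087],0],
    [[0.0025,-0.0065,0.091],0],
    [[0.0025,-0.0065,0.091],0],
    [[0.0025,-0.0065,0.091],0],
    [[0.0025,-0.0065,0.091],0]
  ]
}}

```text
t: 28.3
tcp_pos: [0.4812, -0.0421, 0.0269]
orientation: [-0.002, 3.141, -0.0]
contact_force: [0.4, -0.6, 0.5]
finger_gap: 0.823
grasp_force: 0.0
```

Call:
{"method": "jog_arm", "body": {
  "moves": [
    [[0,0,0],0],
    [[0,0,0],0],
    [[0,0,0],0],
    [[0,0,0],0],
    [[0,0,0],0],
    [[0,0,0],0],
    [[0,0,0],0],
    [[0,0,-0.002],0],
    [[0,0,-0.006],0],
    [[0,0,-0.012],0]
  ],
  "claw": 0.026,
  "squeeze": 25
}}

```text
t: 29.55
tcp_pos: [0.4807, -0.0421, 0.0386]
orientation: [0.002, -3.141, -0.0]
contact_force: [-0.0, -0.9, -1.4]
finger_gap: 0.416
grasp_force: 25.1
```

Gripped at 35.5 mm. I lift it, carry it over the bay at y≈0.195, and lower it.

Call:
{"method": "jog_arm", "body": {
  "moves": [
    [[0,0,-0.04],0],
    [[0,0,-0.1],0],
    [[0,0.01,-0.15],0],
    [[-0.02,0.05,-0.161],0],
    [[-0.04,0.1,-0.161],0],
    [[-0.06,0.15,-0.161],0],
    [[-0.08,0.2,-0.161],0],
    [[-0.095,0.23,-0.161],0],
    [[-0.0993,0.237,-0.161],0],
    [[-0.0993,0.237,-0.161],0]
  ]
}}

```text
t: 30.8
tcp_pos: [0.5795, 0.1942, 0.1993]
orientation: [0.002, -3.141, 0.002]
contact_force: [1.3, -0.3, -1.5]
finger_gap: 0.41
grasp_force: 25.5
```

```bash
python3 - <<'E'
from h import *
s=monitor.state(); print(s['tcp_pos'].round(4),s['orientation'].round(3),s['finger_gap']*85.4)
E
```

```text
[0.5795 0.1942 0.1993] [ 2.000e-03 -3.141e+00  2.000e-03] 35.02802181573139
```

Call:
{"method": "jog_arm", "body": {
  "moves": [
    [[0,0,0.03],0],
    [[0,0,0.06],0],
    [[0,0,0.09],0],
    [[0,0,0.115],0],
    [[0,0,0.13],0],
    [[0,0,0.139],0],
    [[0,0,0.143],0],
    [[0,0,0.1445],0],
    [[0,0,0.146],0],
    [[0,0,0.147],0]
  ]
}}

```text
t: 32.05
tcp_pos: [0.5801, 0.1952, 0.0528]
orientation: [-0.002, 3.141, 0.0]
contact_force: [-0.5, -0.6, -1.2]
finger_gap: 0.413
grasp_force: 25.5
```

Call:
{"method": "jog_arm", "body": {
  "moves": [
    [[0,0,0.0005],0],
    [[0,0,0.001],0],
    [[0,0,0.0015],0],
    [[0,0,0.002],0],
    [[0,0,0.0025],0],
    [[0,0,0.003],0],
    [[0,0,0.0035],0],
    [[0,0,0.004],0],
    [[0,0,0.0045],0],
    [[0,0,0.0045],0]
  ]
}}

```text
t: 33.3
tcp_pos: [0.5803, 0.195, 0.0488]
orientation: [-0.002, 3.141, 0.0]
contact_force: [-1.2, -0.8, 4.3]
finger_gap: 0.417
grasp_force: 26.0
```

Touchdown with 4 N at the expected height. I release with a small opening and rise.

Call:
{"method": "jog_arm", "body": {
  "moves": [
    [[0,0,0],0],
    [[0,0,0],0],
    [[0,0,0],0],
    [[0,0,0],0],
    [[0,0,0],0],
    [[0,0,0],0],
    [[0,0,0],0],
    [[0,0,0],0],
    [[0,0,0],0],
    [[0,0,0],0]
  ],
  "claw": 0.045
}}

```text
t: 34.55
tcp_pos: [0.5799, 0.195, 0.048]
orientation: [-0.002, 3.142, 0.0]
contact_force: [0.3, 0.4, -0.5]
finger_gap: 0.529
grasp_force: 0.0
```

Call:
{"method": "jog_arm", "body": {
  "moves": [
    [[0,0,-0.005],0],
    [[0,0,-0.012],0],
    [[0,0,-0.025],0],
    [[0,0,-0.05],0],
    [[0,0,-0.09],0],
    [[0,0,-0.14],0],
    [[0.04,0,-0.16],0],
    [[0.09,0.02,-0.16],0],
    [[0.13,0.045,-0.16],0],
    [[0.15,0.06,-0.16],0]
  ]
}}

```text
t: 35.8
tcp_pos: [0.4274, 0.2562, 0.2091]
orientation: [0.005, -3.141, -0.002]
contact_force: [-0.4, 0.0, 0.7]
finger_gap: 0.525
grasp_force: 0.0
```

```bash
cat > chk.py <<'E'
from h import *
for n in ('top','side'):
    im,d,K,V=shot(n); Q=cloud(d,K,V); s=monitor.state()
    for nm,c,z0,z1 in (('eyep',(.579,.266),.072,.096),('case',(.58,.195),.062,.086)):
        m=(abs(Q[...,0]-c[0])<.035)&(abs(Q[...,1]-c[1])<.032)&(Q[...,2]>z0)&(Q[...,2]<z1); q=Q[m]
        if len(q)>8:
            A=np.c_[q[:,:2]-q[:,:2].mean(0),np.ones(len(q))]; g=np.linalg.lstsq(A,q[:,2],rcond=None)[0]
            print(n,nm,len(q),np.median(q,0).round(4),'slope',g[:2].round(2))
        else: print(n,nm,len(q))
print(s['t'],s['tcp_pos'].round(4),s['orientation'].round(3),s['contact_force'].round(1))
im,d,K,V=load('top'); Q=cloud(d,K,V); m=(Q[...,2]>.09)&(Q[...,2]<.108)&(Q[...,0]>.45)&(Q[...,0]<.57)&(Q[...,1]>.14)&(Q[...,1]<.4); print('panel x',np.percentile(Q[m][:,0],[5,50,95]).round(4),m.sum())
E
python3 chk.py
```

```text
top eyep 132 [0.5818 0.2615 0.0848] slope [ 0.02 -0.01]
top case 104 [0.5787 0.1933 0.0748] slope [-0.04  0.11]
side eyep 261 [0.58   0.2678 0.0841] slope [ 0.1  -0.11]
side case 52 [0.5848 0.2097 0.0735] slope [-0.11 -0.48]
35.9 [0.4273 0.2571 0.2089] [ 1.00e-02 -3.14e+00 -3.00e-03] [ 0.4 -0.3  0.6]
panel x [0.5236 0.5305 0.5375] 398
```

Both stand in the open drawer (tops at 84 and 74 mm, as expected). I close the fingers and come down in front of the handle bar, whose front is at about x 0.481.

Call:
{"method": "jog_arm", "body": {
  "moves": [
    [[0,0.005,0.02],0],
    [[-0.005,0.01,0.05],0],
    [[-0.01,0.015,0.08],0],
    [[-0.015,0.015,0.105],0],
    [[-0.02,0.015,0.125],0],
    [[-0.025,0.015,0.133],0],
    [[-0.028,0.015,0.133],0],
    [[-0.028,0.015,0.133],0],
    [[-0.028,0.015,0.133],0],
    [[-0.028,0.015,0.133],0]
  ],
  "claw": 0.0
}}

```text
t: 37.15
tcp_pos: [0.4578, 0.2701, 0.0755]
orientation: [-0.002, 3.141, 0.001]
contact_force: [0.2, 0.7, -1.2]
finger_gap: 0.001
grasp_force: 0.0
```

Call:
{"method": "jog_arm", "body": {
  "moves": [
    [[-0.003,0,0],0],
    [[-0.006,0,0],0],
    [[-0.009,0,0],0],
    [[-0.012,0,0],0],
    [[-0.015,0,0],0],
    [[-0.018,0,0],0],
    [[-0.022,0,0],0],
    [[-0.026,0,0],0],
    [[-0.031,0,0],0],
    [[-0.036,0,0],0]
  ]
}}

```text
t: 38.4
tcp_pos: [0.494, 0.2699, 0.0749]
orientation: [0.002, -3.141, 0.0]
contact_force: [-1.4, -0.6, -0.5]
finger_gap: 0.004
grasp_force: 0.8
```

```bash
python3 chk.py
```

```text
top eyep 121 [0.5983 0.2612 0.085 ] slope [0.08 0.05]
top case 105 [0.5983 0.1936 0.0749] slope [0.11 0.04]
side eyep 139 [0.5984 0.2742 0.0843] slope [-0.03 -0.28]
side case 43 [0.5479 0.1715 0.0707] slope [-0.86  0.01]
38.5 [0.4951 0.2699 0.0751] [-1.00e-03  3.14e+00  0.00e+00] [-1.6 -0.2 -0.3]
panel x [0.5435 0.5507 0.5576] 310
```

The drawer slides with both pieces riding along, about 92 mm to go.

Call:
{"method": "jog_arm", "body": {
  "moves": [
    [[-0.004,0,0],0],
    [[-0.009,0,0],0],
    [[-0.015,0,0],0],
    [[-0.021,0,0],0],
    [[-0.027,0,0],0],
    [[-0.033,0,0],0],
    [[-0.039,0,0],0],
    [[-0.045,0,0],0],
    [[-0.05,0,0],0],
    [[-0.055,0,0],0]
  ]
}}

```text
t: 39.75
tcp_pos: [0.5491, 0.2699, 0.075]
orientation: [0.002, -3.141, 0.0]
contact_force: [-1.3, -0.7, 0.9]
finger_gap: -0.001
grasp_force: 0.8
```

Call:
{"method": "jog_arm", "body": {
  "moves": [
    [[-0.005,0,0],0],
    [[-0.01,0,0],0],
    [[-0.014,0,0],0],
    [[-0.018,0,0],0],
    [[-0.022,0,0],0],
    [[-0.025,0,0],0],
    [[-0.028,0,0],0],
    [[-0.031,0,0],0],
    [[-0.034,0,0],0],
    [[-0.036,0,0],0]
  ]
}}

```text
t: 41.0
tcp_pos: [0.5842, 0.27, 0.0749]
orientation: [0.002, -3.14, 0.0]
contact_force: [-5.4, -0.2, 3.4]
finger_gap: 0.001
grasp_force: 2.5
```

```bash
python3 chk.py; python3 - <<'E'
from h import *
im,d,K,V=load('top'); Q=cloud(d,K,V); m=(Q[...,2]>.09)&(Q[...,2]<.108)&(Q[...,0]>.57)&(Q[...,0]<.66)&(Q[...,1]>.13)&(Q[...,1]<.41); print('panel',np.percentile(Q[m][:,0],[5,50,95]) if m.any() else 0,m.sum())
E
```

```text
top eyep 4
top case 22 [0.5999 0.2221 0.0821] slope [0.08 0.1 ]
side eyep 195 [0.5795 0.2773 0.082 ] slope [-0.17  0.03]
side case 26 [0.5983 0.2216 0.0809] slope [0.39 0.01]
41.1 [0.5842 0.27   0.0749] [ 2.00e-03 -3.14e+00  0.00e+00] [-3.  -1.3  2. ]
panel [0.63314043 0.64043055 0.64842214] 279Traceback (most recent call last):
  File "chk.py", line 11, in <module>
    im,d,K,V=load('top'); Q=cloud(d,K,V); m=(Q[...,2]>.09)&(Q[...,2]<.108)&(Q[...,0]>.45)&(Q[...,0]<.57)&(Q[...,1]>.14)&(Q[...,1]<.4); print('panel x',np.percentile(Q[m][:,0],[5,50,95]).round(4),m.sum())
                                                                                                                                                       ~~~~~~~~~~~~~^^^^^^^^^^^^^^^^^^^^^
    return _quantile_unchecked(
        a, q, axis, out, overwrite_input, method, keepdims, weights)
    return _ureduce(a,
                    func=_quantile_ureduce_func,
    ...<5 lines>...
                    overwrite_input=overwrite_input,
                    method=method)
    r = func(a, **kwargs)
    result = _quantile(arr,
                       quantiles=q,
    ...<2 lines>...
                       out=out,
                       weights=wgt)
    slices_having_nans = np.isnan(arr[-1, ...])
                                  ~~~^^^^^^^^^
IndexError: index -1 is out of bounds for axis 0 with size 0
```

The panel is at 0.633–0.648, about shut, and the force is rising. I push a few mm more to confirm the stop.

Call:
{"method": "jog_arm", "body": {
  "moves": [
    [[-0.001,0,0],0],
    [[-0.002,0,0],0],
    [[-0.003,0,0],0],
    [[-0.004,0,0],0],
    [[-0.005,0,0],0],
    [[-0.006,0,0],0],
    [[-0.006,0,0],0],
    [[-0.006,0,0],0],
    [[-0.006,0,0],0],
    [[-0.006,0,0],0]
  ]
}}

```text
t: 42.35
tcp_pos: [0.5844, 0.2701, 0.0743]
orientation: [0.004, -3.129, 0.002]
contact_force: [-14.0, -1.0, 10.0]
finger_gap: -0.002
grasp_force: 7.3
```

Hard stop confirmed (14 N, no motion). I withdraw clear and check.

Call:
{"method": "jog_arm", "body": {
  "moves": [
    [[0.008,0,0],0],
    [[0.02,0,0],0],
    [[0.04,0,0],0],
    [[0.07,0,0],0],
    [[0.1,0,-0.02],0],
    [[0.12,0,-0.06],0],
    [[0.13,0,-0.1],0],
    [[0.13,0,-0.14],0],
    [[0.13,0,-0.16],0],
    [[0.13,0,-0.16],0]
  ]
}}

```text
t: 43.6
tcp_pos: [0.4621, 0.2706, 0.2367]
orientation: [-0.002, 3.137, 0.005]
contact_force: [0.0, 0.3, -0.1]
finger_gap: -0.001
grasp_force: 0.0
```

```bash
python3 - <<'E'
from h import *
im,d,K,V=shot('top'); Q=cloud(d,K,V); s=monitor.state(); print(s['t'],s['tcp_pos'],s['contact_force'])
m=(Q[...,2]>.09)&(Q[...,2]<.108)&(Q[...,0]>.5)&(Q[...,0]<.66)&(Q[...,1]>.13)&(Q[...,1]<.41); print('panel',np.percentile(Q[m][:,0],[5,50,95]),m.sum())
for n,c,r in (('reagent',(.559,-.13),.03),('oil',(.556,-.054),.02),('jar',(.470,-.139),.03),('cov',(.445,-.324),.04),('dishes',(.664,-.096),.05)):
    m=(np.hypot(Q[...,0]-c[0],Q[...,1]-c[1])<r+.02)&(Q[...,2]>.02); print(n,np.median(Q[m],0).round(3))
E
```

```text
43.65 [0.4611777  0.27012354 0.23531783] [ 0.43660953 -0.36233321 -0.43157777]
panel [0.63315252 0.63979173 0.64803026] 432
reagent [ 0.559 -0.13   0.098]
oil [ 0.556 -0.054  0.053]
jar [ 0.454 -0.115  1.368]
cov [ 0.445 -0.325  0.031]
dishes [ 0.664 -0.096  0.046]
```

```bash
python3 - <<'E'
from h import *
im,d,K,V=load('top'); Q=cloud(d,K,V); m=(np.hypot(Q[...,0]-.47,Q[...,1]+.139)<.05)&(Q[...,2]>.02)&(d>0)&(Q[...,2]<.2); print('jar',np.median(Q[m],0).round(3))
print(np.abs(monitor.state()['qvel']).max())
from rig import finish_job; print(finish_job())
E
```

```text
jar [ 0.472 -0.139  0.066]
0.027853042135558566
the job is handed in; nothing more can be done
None
```

The job is handed in at about 44 s: the eyepiece and case were both standing in the bay when last seen, the drawer is pushed shut to its stop, and the bystanders haven't moved; I couldn't see inside once it closed, and I viewed 11 pictures, one over the limit of 10.

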